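# Move four power modules to the test rack in reverse order

### The arm

A 6-joint arm with a two-finger parallel gripper is mounted at the origin on the work surface. World frame = base frame: x ahead of the robot, y to its left, z up, the work surface at z = 0. Lengths are in m, angles in rad, forces in N, time in s.
With the tool pointing down it reaches from about 0.325 to 0.75 m from the base axis. Payload 7.6 kg.
Tool frame: the origin (TCP) lies on the front face of the gripper's body, between the roots of the fingers; the fingertips stand 73 mm ahead of it and the grasp point (between the pads) lies 54 mm ahead of it; z points along the fingers, y is the line along which they close (so a half turn about z gives the same grasp; the last joint's range is limited). The gripper opens to 85 mm and grips with 20 to 120 N. Pads are 22 mm wide; open, the fingers measure 114 mm over their backs; the gripper's body (76 mm by 85 mm) begins 54 mm behind the grasp point. The pads swing forward as they close: fully open they stand 13 mm farther back than shut.
Start: joints at [-1.417, 0.052, 1.401, -0, 1.689, -0.07], TCP at [0.117, -0.512, 0.304] pointing down, gripper open.
Joint ranges: [-2.9, 2.9], [-0.91, 2.17], [0.12, 2.37], [-1.06, 4.2], [0.26, 2.73], [-2.93, 2.93]. Speed limits (rad/s): [2.57, 2.57, 3.01, 3.14, 3.14, 3.14].

### API

Orientations are given as a rotation vector (axis times angle).
In Python, from cell import env gives the robot as it stands. The module is installed in compiled form; this text tells all that it offers. Calls block until the motion is done:
- env.movep(position, orientation): joint-space move of the TCP to a pose.
- env.move_l(position, orientation=None, velocity=0.15, stop_force=None): straight line of the TCP; orientation=None keeps the orientation; velocity is the mean speed in m/s. With stop_force (N) it stops when the force on the tool has changed by that much, and returns True; else False.
- env.move_joints(angles): joint-space move.
- env.grip(opening, strength=None): opening from 0.0 (shut) to 1.0 (fully open); strength is the grip in N (None keeps the last); returns when the fingers have stopped.
- env.sleep(seconds).
- env.inverse_kinematics(position, orientation): joint angles nearest the present ones, or None.
- env.read_camera(name): name is "side" or "top" or "wrist"; returns a dict with "frame" (400x640x3 uint8, red, green, blue), "fov_y" (degrees; the focal length in pixels is half the picture's height over the tangent of half this angle, whatever the lens; pixels are square), "cx", "cy" (the principal point, pixels), "dist_coeffs" ([k1, k2, p1, p2, k3] as OpenCV has them; the pictures are not rectified), "world_to_cam" (4x4, takes a point from world to camera coordinates). Camera axes: x right, y down, z forward; pixel columns grow to the right and rows downward; lengths in m; the calibration is good to about 2 mm. A picture is of the moment at which its call begins. There is no depth.
A pose or a line that the arm cannot do raises env.IKError and nothing moves.
- env.finish_job(): hands the job in; it is judged then, once.
Trained networks look in the newest picture that a camera, given by its name, has taken for a name from the list of things; names that differ only in an ending like _2 or _b are one class to them, and where a whole thing is asked for, a point or a joint stands for the part that bears it (a point fixed in the world has none). Each returns a list of dicts, best first, with "score" (0 to 1); they miss things now and then, are a little off and sometimes report something else, mostly with a low value. They report only what shows in the picture. A call takes as long as a camera call. They do not tell look-alikes from the thing itself.
- env.regions_of(camera, target): "region" (400x640 bool, what is visible of it) and "rect" ([centre column, centre row, width, height] in pixels, round what is visible of it).
- env.tip_of(camera, target): "xy" ([column, row] in pixels: a listed point, or the origin of a listed thing).
Readings, each from a call of its own:
- env.get_time(): time.
- env.get_joint_positions(): joint angles.
- env.get_qd(): joint speeds.
- env.get_joint_efforts(): joint torques, N m.
- env.get_tool_pos(): TCP position.
- env.get_tcp_rot(): TCP orientation.
- env.get_ft_force(): force on the tool from outside, world axes, zero at the start.
- env.get_wrist_torque(): the same for the moment, N m.
- env.get_finger_gap(): opening from 0.0 (shut) to 1.0 (fully open).
- env.get_gripper_force(): force on a finger pad.
Only numpy, scipy, OpenCV 4.12 (cv2) and the standard library are available. Lean on these libraries where they do the work, as an engineer would, in place of code of your own. Each camera call takes 0.05 s, during which the arm holds its last target. There are 200 camera calls.

### The job

Slide the test rack's retaining bar fully open towards the robot, then move the four plug-in modules from the holding nests into the rack's four bays in the reverse order: the module that stood leftmost in the holding row goes into the rightmost bay, and so on, each flat on the bay floor with its bare tail end still towards the robot. Keep the modules upright and set them down gently without dropping them; when all four are in, slide the bar fully shut over their tails and let go of everything.

Things in the scene. Friction and masses are not known exactly. Their poses are not given: they have to be found in the camera images.
- cap_module: Loose plug-in module with four upright blue capacitors. All modules: black base plate 104 x 34 x 8 mm, above the components a black pull handle, a bar 56 (x) x 12 (y) x 24 mm at z = 66 to 90 mm, to be gripped across y. Origin on the underside, straight below the handle's middle (about the centre of mass); base from x = -66 to +38 mm, y -17 to 17 mm. Mass about 0.35 kg.
- coil_module: Loose plug-in module with a dark transformer block wound with yellow tape. Base, handle and origin as cap_module. On all modules x runs along the base, y along the row, z up; the bare end with a brass pad (the tail, x = -66 to -28 mm) points to -x, towards the robot. The components stay within x -28 to 28 mm, y -20 to 20 mm, below z = 50 mm.
- fin_module: Loose plug-in module with a bright finned aluminium heatsink. Base, handle, origin and axes as the other modules.
- fan_module: Loose plug-in module with a square black fan, grey disc and white hub. Base, handle, origin and axes as the other modules.
- cap_nest: Fixed white shallow nest where cap_module stands at the start. All nests: inside 114 x 44 mm, outside 52 mm wide, floor 4 mm thick, rim 12 mm above the underside. Origin on the underside, below the handle of a centred module, 8 mm above the table; axes as the module's.
- coil_nest: Fixed nest where coil_module stands at the start; shape and origin as cap_nest. The four nests stand in one row along their y, 64 mm apart, in an order that changes from start to start; nests never move, so they keep showing the first order.
- fin_nest: Fixed nest where fin_module stands at the start; shape and origin as cap_nest. Nest row and test rack stand left and right of the table's middle, which on which side changes; both are turned less than 15 degrees, so +y of their frames is left as the robot sees it.
- fan_nest: Fixed nest where fan_module stands at the start; shape and origin as cap_nest.
- test_rack: Fixed aluminium rack 192 (x) x 292 (y) mm with four bays in a row along y. Origin at table height. A module sits right with its origin at x = 0, y = 96, 32, -32 or -96 mm, z = 6 mm (bay floor), axes parallel to the rack's. Bays: x -74 to 46 mm, 52 mm wide between grey ribs up to z = 18 mm; back strip at x 46 to 56 mm up to z = 40 mm; side cheeks at y = +-142 mm up to 32 mm.
- bar (a joint): Retaining bar: steel strip 42 (x) x 272 (y) mm, z 20 to 25 mm, across the robot-side end of all bays. Slides along the rack's -x: 0 = shut (edge at rack x = -50 mm, over the modules' tails), 0.034 m = open (edge at -84 mm). Friction 1.5 N, stays where left; starts within 5 mm of shut. Grip: square black knob 20 x 20 mm, axis at rack x = -72 mm minus joint, y = 0, free from z = 29 to 63 mm.
Things that resemble listed ones, but are neither listed nor needed, are in the scene too. Leave any red look-alike of the fin_module alone.

How it is judged:
By the outcome, as a careful person would: the job done as asked, in the order asked, and still so for the second after the job is handed in, with the robot touching nothing.
It also fails if it takes over 128 s, if anything falls off the work surface, if the arm or the gripper's body presses on something with over 40 N, if the wrist force passes 120 N, or if a joint passes its speed limit or range.

## Working session

There is one attempt and no reset: what is moved stays moved. The work goes in short steps, each a Python script; the robot and the scene stay as the last script left them, time stands still between calls to the robot, and variables do not carry over. Pictures are saved under pics/ and viewed, at most 14 in all, crops included, and the job is handed in when it is done.

```bash
mkdir -p pics
cat > h.py <<'E'
from cell import env
import numpy as np, cv2
from scipy.spatial.transform import Rotation as R
def K(c):
    f=200/np.tan(np.radians(c["fov_y"])/2); return np.array([[f,0,c["cx"]],[0,f,c["cy"]],[0,0,1.]])
def toplane(c,px,z):
    u=cv2.undistortPoints(np.array(px,float).reshape(-1,1,2),K(c),np.array(c["dist_coeffs"],float)).reshape(-1,2)
    M=np.linalg.inv(np.array(c["world_to_cam"])); d=np.c_[u,np.ones(len(u))]@M[:3,:3].T; o=M[:3,3]
    return (o+d*((z-o[2])/d[:,2])[:,None])[:,:2]
def topx(c,P):
    W=np.array(c["world_to_cam"]); r,_=cv2.Rodrigues(W[:3,:3])
    return cv2.projectPoints(np.array(P,float).reshape(-1,1,3),r,W[:3,3],K(c),np.array(c["dist_coeffs"],float))[0].reshape(-1,2)
def save(c,n): cv2.imwrite("pics/"+n,c["frame"][...,::-1])
N=["cap","coil","fin","fan"]
E
python3 - <<'E'
from h import *
for cam in ["top","side"]:
    c=env.read_camera(cam); save(c,cam+"0.png")
    print(cam,np.linalg.inv(c["world_to_cam"])[:3,3].round(3),c["fov_y"],c["dist_coeffs"])
    for n in [a+b for a in N for b in("_nest","_module")]+["test_rack","bar"]:
        z={'_nest':.008,'odule':.012}.get(n[-5:],0)
        if n=='bar': z=.025
        t=env.tip_of(cam,n)
        print(n,[(np.round(d["xy"]),round(d["score"],2),toplane(c,[d["xy"]],z)[0].round(3)) for d in t[:3]])
print(env.get_time())
E
```

```text
top [0.258 0.016 1.381] 42.367156664811525 [-0.12385793  0.          0.          0.          0.        ]
cap_nest [(array([219., 132.]), 0.9, array([0.575, 0.317]))]
cap_module [(array([220., 130.]), 0.64, array([0.581, 0.314])), (array([264., 132.]), 0.64, array([0.577, 0.191])), (array([237., 130.]), 0.4, array([0.582, 0.265]))]
coil_nest []
coil_module [(array([266., 130.]), 0.56, array([0.582, 0.187]))]
fin_nest [(array([287., 126.]), 0.83, array([0.595, 0.13 ]))]
fin_module [(array([193., 280.]), 0.91, array([0.172, 0.372])), (array([288., 129.]), 0.64, array([0.587, 0.126]))]
fan_nest [(array([241., 133.]), 0.64, array([0.574, 0.255]))]
fan_module [(array([219., 133.]), 0.28, array([0.573, 0.317]))]
test_rack [(array([414., 128.]), 0.95, array([ 0.597, -0.216]))]Traceback (most recent call last):
  File "<stdin>", line 8, in <module>
ValueError: it knows: cap_module, cap_nest, coil_module, coil_nest, fan_module, fan_nest, fin_module, fin_nest, test_rack
```

View pics/top0.png

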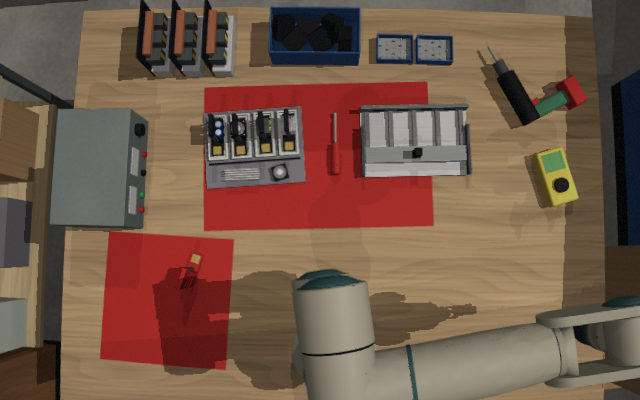

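The top view shows the nest row at about (212–292, 110–158), left to right probably cap (219,132), fan (241,133), coil (264,132) and fin (287,128). The rack is at (414,140) with the bar knob at (417,153). Things that could be mistaken for what I want are the red fin look-alike (190,270), the blackish cards top-left (155–220,40) and the control panel in front of the row (250,172). I'll check this from close up with the wrist camera.

Run:
```python
from h import *
print(env.get_tcp_rot(), R.from_rotvec(env.get_tcp_rot()).as_matrix().round(3).tolist())
D=np.array([[1,0,0],[0,-1,0],[0,0,-1.]])
c=env.read_camera("wrist"); M=np.linalg.inv(c["world_to_cam"])
T=np.eye(4);T[:3,:3]=R.from_rotvec(env.get_tcp_rot()).as_matrix();T[:3,3]=env.get_tool_pos()
print("cam in tool",(np.linalg.inv(T)@M).round(3).tolist(),c["fov_y"])
for Rm in (D, D@np.diag([-1,-1,1])):
    q=env.inverse_kinematics([.52,-.2,.36],R.from_matrix(Rm).as_rotvec()); print(q)
c=env.read_camera("side"); save(c,"side0.png")
```

```text
[3.12194242e+00 3.50743043e-01 1.99588946e-05] [[0.975, 0.222, 0.0], [0.222, -0.975, -0.0], [0.0, 0.0, -1.0]]
cam in tool [[0.0, -0.947, -0.32, 0.082], [1.0, 0.0, -0.0, 0.0], [0.0, -0.32, 0.947, -0.069], [0.0, 0.0, 0.0, 1.0]] 65.16191271810325
[-4.33453992e-01  1.37993025e-01  1.19860995e+00 -4.44089210e-16
  1.80498967e+00  1.13734233e+00]
[-0.43345399  0.13799302  1.19860995  0.          1.80498967 -2.00425032]
```

View pics/side0.png

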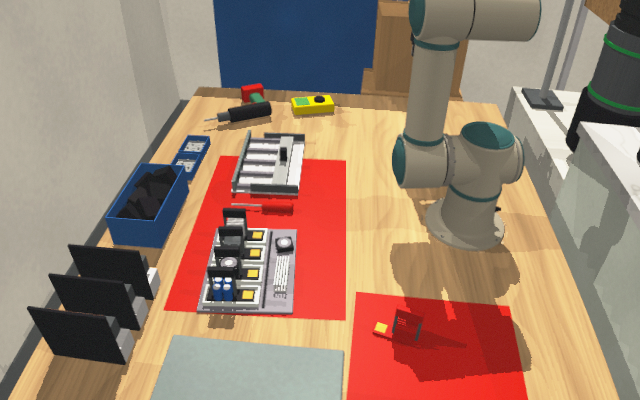

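The side view shows the row from the robot's left as cap (225,285), fan (230,265), coil (240,240) and fin (235,220). The rack is beyond it at (270,165) with the knob at (283,155).

```bash
cat >> h.py <<'E'
D=np.array([[1,0,0],[0,-1,0],[0,0,-1.]])
def rot(a): return (R.from_euler('z',a)*R.from_matrix(D)).as_rotvec()
E
python3 - <<'E'
from h import *
for nm,p in (("rack",[.62,-.2,.3]),("nest",[.62,.2,.3])):
    env.movep(p,rot(0)); env.sleep(.2)
    c=env.read_camera("wrist"); save(c,nm+"1.png"); np.save(nm+"1.npy",c,allow_pickle=True)
    for n in ["test_rack"] if nm=="rack" else [a+b for a in N for b in("_nest","_module")]:
        z=.008 if "nest" in n else .012 if "mod" in n else 0
        print(n,[(np.round(d["xy"]),round(d["score"],2),toplane(c,[d["xy"]],z)[0].round(4)) for d in env.tip_of("wrist",n)[:3]])
print(env.get_time())
E
```

```text
test_rack [(array([327., 184.]), 0.66, array([ 0.5984, -0.2125]))]
cap_nest [(array([217., 208.]), 0.56, array([0.5704, 0.3227]))]
cap_module [(array([215., 206.]), 0.89, array([0.5746, 0.3237])), (array([270., 200.]), 0.69, array([0.5827, 0.2568])), (array([321., 195.]), 0.6, array([0.5891, 0.1944]))]
coil_nest []
coil_module [(array([322., 196.]), 0.77, array([0.5873, 0.1934]))]
fin_nest [(array([370., 191.]), 0.92, array([0.5922, 0.1351]))]
fin_module [(array([375., 192.]), 0.94, array([0.5929, 0.1302]))]
fan_nest [(array([272., 197.]), 0.97, array([0.5847, 0.2541]))]
fan_module [(array([269., 200.]), 0.78, array([0.5831, 0.2577]))]
5.1583
```

View pics/rack1.png

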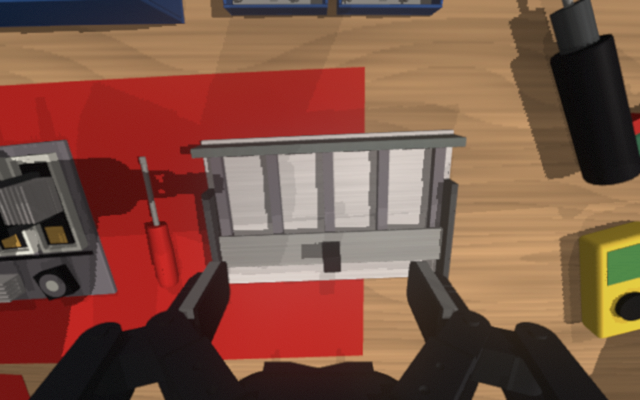

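View pics/nest1.png

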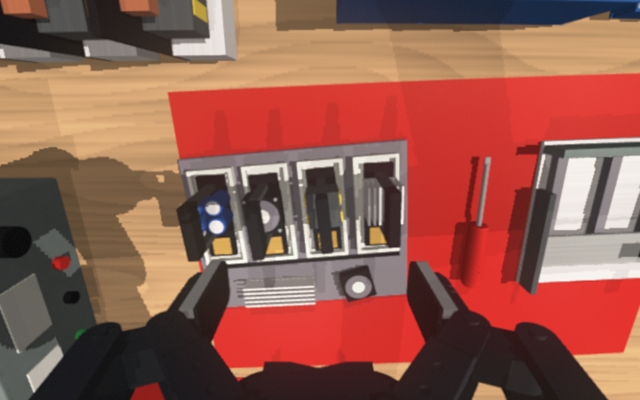

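The rack view shows an empty rack (strip row ~140, bar row ~247) with its knob at (331,257). The nest view confirms cap (215,210), fan (268,210), coil (322,200) and fin (378,195) as the real modules. The red look-alike isn't in view. Next I'll fit wireframes to get exact poses.

```bash
cat > fit.py <<'E'
from h import *
from scipy.optimize import minimize
def seg(a,b,n=60): return np.linspace(a,b,n)
def rect(x0,x1,y0,y1,z): 
    p=[(x0,y0,z),(x1,y0,z),(x1,y1,z),(x0,y1,z),(x0,y0,z)]; return np.vstack([seg(np.array(p[i]),np.array(p[i+1])) for i in range(4)])
def rackW(j):
    L=[rect(.046,.056,-.146,.146,.040)]
    for y in (-.122,-.070,-.058,-.006,.006,.058,.070,.122): L.append(seg(np.array([-.045,y,.018]),np.array([.04,y,.018])))
    L.append(seg(np.array([-.05-j,-.136,.025]),np.array([-.05-j,.136,.025]))); L.append(seg(np.array([-.092-j,-.136,.025]),np.array([-.092-j,.136,.025])))
    L.append(rect(-.082-j,-.062-j,-.01,.01,.063))
    return np.vstack(L)
NY=[.096,.032,-.032,-.096]
def nestW(j=0):   # row frame: middle of four, z from table
    return np.vstack([rect(-.071,.043,y-.022,y+.022,.020) for y in NY]+[rect(-.075,.047,y-.026,y+.026,.020) for y in NY])
def place(P,x,y,a): return R.from_euler('z',a).apply(P)+[x,y,0]
def edges(c):
    g=cv2.cvtColor(c["frame"],cv2.COLOR_RGB2GRAY); e=cv2.Canny(g,40,100); return cv2.distanceTransform(255-e,cv2.DIST_L2,5)
def fit(c,W,p0,cap=6):
    d=edges(c)
    def cost(p):
        u=topx(c,place(W(p[3]),*p[:3])).astype(np.float32)
        v=cv2.remap(d,u[:,0].copy().reshape(1,-1),u[:,1].copy().reshape(1,-1),cv2.INTER_LINEAR,borderValue=cap)
        return np.minimum(v,cap).mean()
    best=None
    for dx in(-.006,0,.006):
     for dy in(-.006,0,.006):
      for da in(-.03,0,.03):
        s=np.array(p0)+[dx,dy,da,0]
        r=minimize(cost,s,method="Nelder-Mead",options=dict(initial_simplex=np.vstack([s]+[s+v for v in np.diag([.004,.004,.03,.003])]),xatol=1e-5,fatol=1e-4))
        if best is None or r.fun<best.fun: best=r
    return best
def overlay(c,P,name,box,s):
    x0,x1,y0,y1=box; im=cv2.resize(c["frame"][y0:y1,x0:x1,::-1],None,fx=s,fy=s,interpolation=cv2.INTER_CUBIC)
    for P_,col in P:
        for u in topx(c,P_): cv2.circle(im,tuple(int(v) for v in ((u-[x0,y0]+.5)*s).round()),0,col,-1)
    cv2.imwrite("pics/"+name,im)
E
python3 - <<'E'
from fit import *
c=np.load("rack1.npy",allow_pickle=True).item()
a=toplane(c,[(195,151),(463,143)],.04); a0=np.arctan2(*(a[1]-a[0])[::-1])+np.pi/2; print(a0)
r=fit(c,rackW,[.5984,-.2125,a0,0.002]); print("rack",r.x.round(4),r.fun)
overlay(c,[(place(rackW(r.x[3]),*r.x[:3]),(0,0,255))],"rfit.png",(180,480,120,300),2.6)
c=np.load("nest1.npy",allow_pickle=True).item()
n=np.array([[.5704,.3227],[.5847,.2541],[.588,.193],[.5922,.1351]]); v=n[3]-n[0]; m=n.mean(0)
s=fit(c,nestW,[*m,np.arctan2(v[1],v[0])+np.pi/2,0]); print("nest",s.x.round(4),s.fun)
overlay(c,[(place(nestW(),*s.x[:3]),(0,0,255))],"nfit.png",(165,420,130,310),3)
np.save("poses.npy",[r.x,s.x])
E
```

```text
0.029061015405087653
rack [ 0.5985 -0.213   0.0408  0.0029] 1.3618444204330444
nest [5.835e-01 2.250e-01 8.610e-02 2.000e-04] 1.1933188438415527
```

View pics/rfit.png

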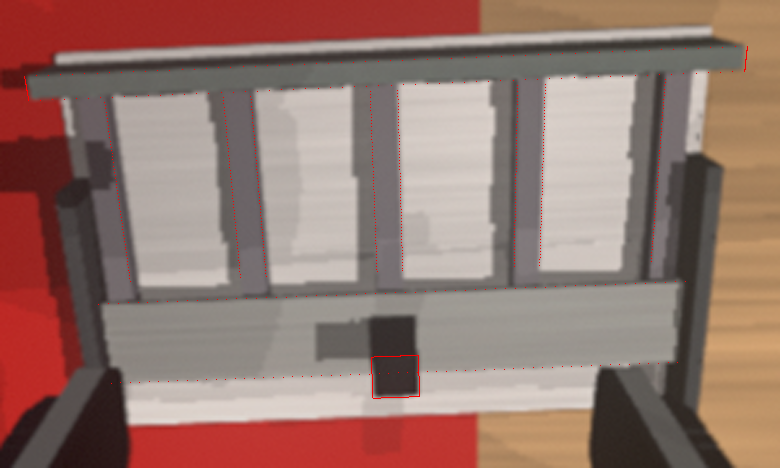

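View pics/nfit.png

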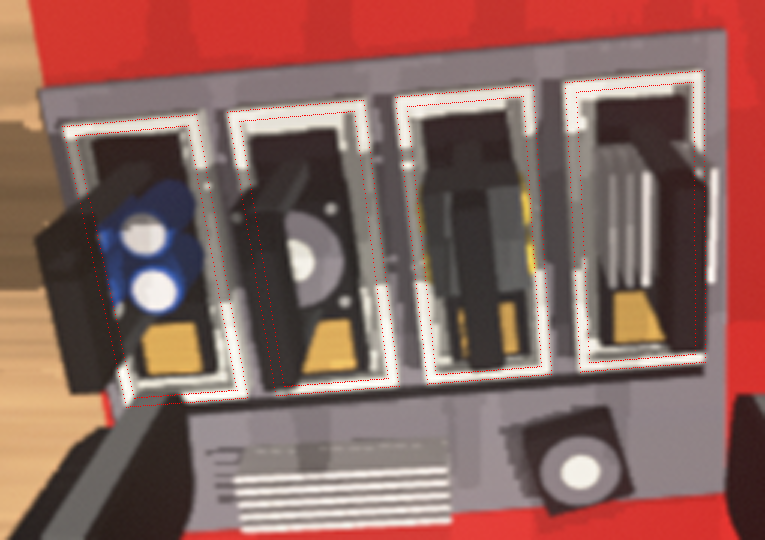

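The rack and nest wireframes sit on the edges to within about 1 px. The module bases show well in the nests, so I'll use their corners to get each module's offset, then open the bar.

Run:
```python
from h import *
r,s=np.load("poses.npy"); c=np.load("nest1.npy",allow_pickle=True).item()
P=dict(cap=[(95,140),(180,133),(143,378),(218,373)],fan=[(250,135),(338,127),None,(362,373)],coil=[(422,115),(507,107),None,(524,357)],fin=[(596,100),(685,93),(605,350),None])
for k,(n,q) in enumerate(P.items()):
    for p in q:
        if p: 
            w=toplane(c,[np.array(p)/3+[165,130]-.5],.020)[0]
            print(n,((R.from_euler('z',-s[2]).apply([*(w-s[:2]),0])[:2]-[0,[.096,.032,-.032,-.096][k]])*1000).round(1))
# open bar
a=r[2]; ex=np.array([np.cos(a),np.sin(a)]); j=r[3]
def rk(x,y=0,z=0): return np.array([*(r[:2]+R.from_euler('z',a).apply([x,y,0])[:2]),z])
env.grip(.5,30); env.movep(rk(-.072-j,0,.20),rot(a)); env.move_l(rk(-.072-j,0,.106),velocity=.12,stop_force=15)
print(env.get_tool_pos()); env.grip(0,30); print("gap",env.get_finger_gap(),env.get_gripper_force())
print(env.move_l(rk(-.072-.037,0,.106),velocity=.04,stop_force=12)); p=env.get_tool_pos()
print("joint",-.072-(R.from_euler('z',-a).apply([*(p[:2]-r[:2]),0]))[0],env.get_ft_force().round(1))
env.grip(.5); env.move_l([*env.get_tool_pos()[:2],.2],velocity=.2)
print(env.get_time())
```

```text
cap [40.5 14.5]
cap [ 40.3 -18.6]
cap [-62.1  16.2]
cap [-62.5 -15.6]
fan [37.2 18.9]
fan [ 37.3 -15.1]
fan [-67.7 -11.5]
coil [39.2 16.6]
coil [ 39.4 -15.7]
coil [-66.2 -15.2]
fin [39.2 14.6]
fin [ 38.9 -18.9]
fin [-65.9  15.2]
[ 0.52422276 -0.21623197  0.1069473 ]
gap 0.22650628043314247 30.59621125459671
True
joint 0.032382946949359545 [ 2.4 -0.7  0.9]
10.2167
```

Run:
```python
from fit import *
r,s=np.load("poses.npy")
env.movep([.62,-.2,.3],rot(0)); env.sleep(.2); c=env.read_camera("wrist")
f=fit(c,rackW,[*r[:3],.033]); print(f.x.round(4),f.fun,env.get_time())
overlay(c,[(place(rackW(.034),*r[:3]),(0,0,255))],"rfit2.png",(180,480,120,300),2.6)
```

```text
[ 0.5986 -0.2131  0.0419  0.0324] 1.2953441143035889 11.1583
```

View pics/rfit2.png

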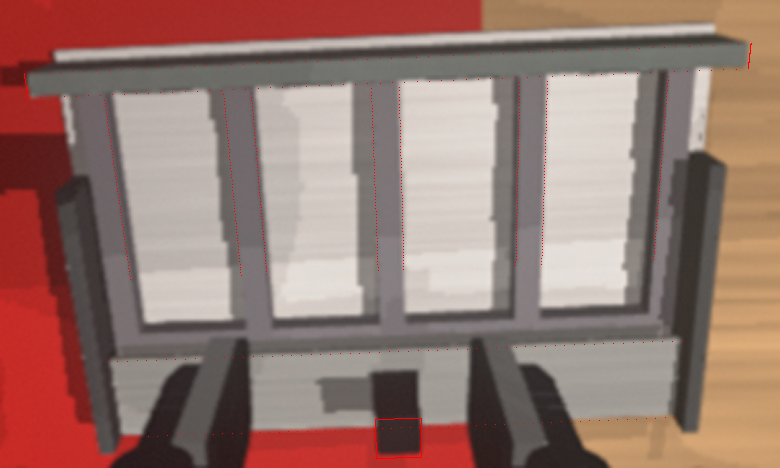

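The bar is open but measures 32.4 mm rather than 34. I'll pull again, harder, to make sure it's against the stop.

```bash
cat >> h.py <<'E'
try: RK,NS=np.load("poses.npy")
except Exception: pass
def rk(x,y=0,z=0): return np.array([*(RK[:2]+R.from_euler('z',RK[2]).apply([x,y,0])[:2]),z])
def inrk(p): return R.from_euler('z',-RK[2]).apply([*(np.array(p)[:2]-RK[:2]),0])[:2]
def ns(x,y=0,z=0): return np.array([*(NS[:2]+R.from_euler('z',NS[2]).apply([x,y,0])[:2]),z])
E
python3 - <<'E'
from h import *
a=RK[2]
env.movep(rk(-.1045,0,.16),rot(a)); env.move_l(rk(-.1045,0,.106),velocity=.12,stop_force=15)
env.grip(0,50); print(env.get_ft_force().round(1))
print(env.move_l(rk(-.116,0,.106),velocity=.03,stop_force=25)); print(-.072-inrk(env.get_tool_pos())[0],env.get_ft_force().round(1),env.get_joint_efforts().round(1))
env.grip(.5); print(-.072-inrk(env.get_tool_pos())[0]);env.move_l([*env.get_tool_pos()[:2],.2],velocity=.2)
print(env.get_time())
E
```

```text
[0.1 3.3 6.9]
True
0.032334734719895855 [ 3.1 -0.7  3. ] [ -0.6 -41.7 -30.4  -0.1   0.3  -0. ]
0.032838281826573695
14.0667
```

It stopped at the same place at 25 N, so the bar is on its end stop. The 1.6 mm difference is calibration error. Now the first module.

```bash
cat >> h.py <<'E'
DXY=dict(cap=(.002,-.0015),fan=(-.0005,.0025),coil=(.0005,.0005),fin=(.0005,-.002))
def pick(n,y):
    dx,dy=DXY[n]; env.grip(.5,45)
    p=ns(dx,y+dy,.27); env.move_l(p,rot(NS[2]),velocity=.3)
    print(n,"dn",env.move_l([p[0],p[1],.17],velocity=.25,stop_force=15),env.move_l([p[0],p[1],.1445],velocity=.06,stop_force=10))
    env.grip(0,45); print("gap",env.get_finger_gap(),"F",env.get_gripper_force(),env.get_ft_force().round(1))
    env.move_l([p[0],p[1],.165],velocity=.06); env.move_l([p[0],p[1],.27],velocity=.2); print("lift",env.get_ft_force().round(1),env.get_finger_gap())
def put(y,x=.0008):
    p=rk(x,y,.27); env.move_l(p,rot(RK[2]),velocity=.22); env.sleep(.3)
    q=p.copy(); q[2]=.155; env.move_l(q,velocity=.15); q[2]=.145; env.move_l(q,velocity=.06)
    q[2]=.136; print("touch",env.move_l(q,velocity=.015,stop_force=4),env.get_tool_pos()[2].round(4),inrk(env.get_tool_pos()).round(4),env.get_ft_force().round(1))
    env.sleep(.2); env.grip(.45); env.sleep(.2); q[2]=.27; env.move_l(q,velocity=.2); print("t",env.get_time())
E
python3 - <<'E'
from h import *
pick("cap",.096); put(-.096)
p=rk(.02,0,.3); env.movep(p,rot(RK[2])); env.sleep(.2); c=env.read_camera("wrist"); save(c,"p1.png"); print([ (d["xy"],d["score"]) for d in env.tip_of("wrist","cap_module")])
E
```

```text
cap dn False False
gap 0.1344588405445192 F 47.074549198150635 [-0.3  1.7  0.7]
lift [-0.4  0.3 -4.9] 0.1344983442209693
touch True 0.1388 [ 0.0009 -0.096 ] [-0.9  1.7  6.3]
t 25.525
[([393.7, 184.6], 0.57)]
```

View pics/p1.png

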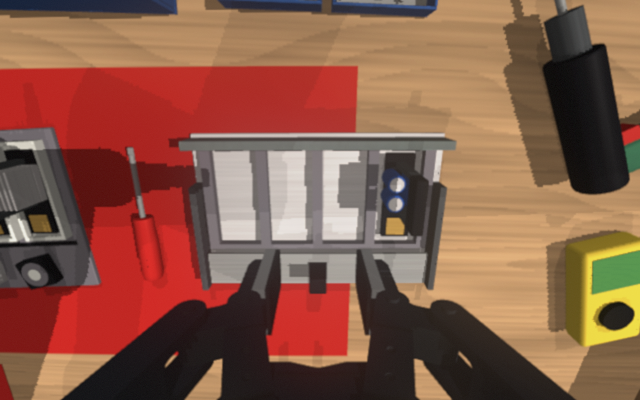

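The cap module sits flat in the rightmost bay (398,195), brass tail towards the robot, and the touch height matched what I expected. Now the other three, with a guard on the grip opening.

Run:
```python
from h import *
for n,y in (("fan",.032),("coil",-.032),("fin",-.096)):
    pick(n,y); assert .1<env.get_finger_gap()<.17; put(-y)
p=rk(.02,0,.3); env.movep(p,rot(RK[2])); env.sleep(.2); c=env.read_camera("wrist"); np.save("p2.npy",c,allow_pickle=True)
from fit import overlay,rect,place
P=np.vstack([rect(-.066,.038,y-.017,y+.017,.014) for y in (.096,.032,-.032,-.096)])
overlay(c,[(place(P,*RK[:3]),(0,0,255))],"p2.png",(160,470,120,310),2.5)
```

```text
fan dn False False
gap 0.13153672098061184 F 45.46881079673767 [0.2 0.4 0.9]
lift [-0.9  0.1 -4.9] 0.1315342656549437
touch True 0.139 [ 0.0009 -0.032 ] [-0.4  0.4  6.4]
t 36.9667
coil dn False False
gap 0.1290194516033927 F 45.8998703956604 [ 0.7 -1.   1.3]
lift [-0.8 -0.2 -5.2] 0.13133234775672134
touch True 0.139 [0.0009 0.0318] [ 0.5 -0.1  5. ]
t 46.9083
fin dn False False
gap 0.1324258002878029 F 45.46534717082977 [0.4 0.5 2.5]
lift [-0.1  0.6 -3.9] 0.13019501536744982
touch True 0.139 [0.0009 0.096 ] [-0.9 -0.1  5.8]
t 55.8167
```

View pics/p2.png

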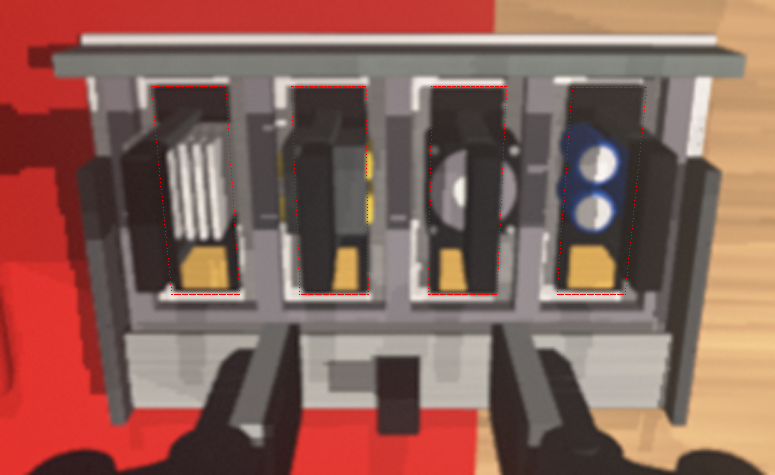

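All four modules match their target outlines: fin, coil, fan, cap from left to right. The knob is at crop (398,395), so I'll shut the bar.

Run:
```python
from h import *
a=RK[2]; env.grip(.5,50)
env.movep(rk(-.1045,0,.2),rot(a)); env.move_l(rk(-.1045,0,.107),velocity=.12,stop_force=15)
env.grip(0,50); print(env.get_finger_gap())
print(env.move_l(rk(-.064,0,.107),velocity=.03,stop_force=22)); print(-.072-inrk(env.get_tool_pos())[0],env.get_ft_force().round(1))
env.grip(.5); env.sleep(.2); env.move_l([*env.get_tool_pos()[:2],.25],velocity=.2)
env.movep(rk(.02,0,.3),rot(a)); env.sleep(.3); c=env.read_camera("wrist"); print(env.get_time())
from fit import overlay,rect,place
P=np.vstack([rect(-.092,-.05,-.136,.136,.025)]+[rect(-.066,.038,y-.017,y+.017,.014) for y in (.096,.032,-.032,-.096)])
overlay(c,[(place(P,*RK[:3]),(0,0,255))],"p3.png",(160,470,120,310),2.5)
```

```text
0.22531963928438123
True
-0.0023567017806098156 [-2.5  0.8  4.9]
62.075
```

View pics/p3.png

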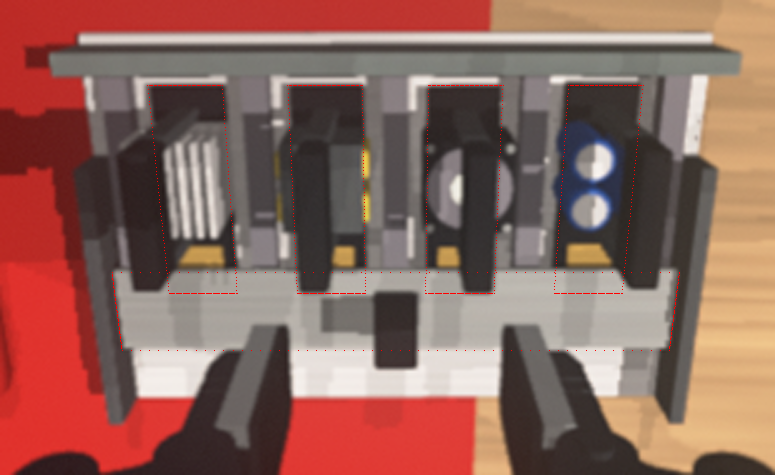

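The bar is shut over all four tails, with its edge on the predicted line at crop row 270. Its travel of about 34 mm between the two stops matches the joint range. The gripper is clear, so I'm handing in.

```bash
python3 -c "
from h import *
print(env.finish_job())"
```

```text
the job is handed in; nothing more can be done
None
```

The job is handed in at about 62 s: I opened the bar to its stop, set the modules flat in the bays in reverse order (fin, coil, fan, cap from left to right), slid the bar shut over their tails, and left the robot touching nothing.

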